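Pry open the blue bead case

TASK

Pick up the red-handled opener, work its blade into the slot under the lip of the blue-lidded bead case and pry the lid up, then swing it back with the blade until it stands open at about a right angle to the case. Keep the gripper itself off both cases, leave the white case shut and the other things where they are, and lay the opener flat on its cork mat again without dropping it.

Things in the scene. Friction and masses are not known exactly. Their poses are not given: they have to be found in the camera images.
- opener: case opener, a loose flat-bladed prying tool, 130 g: red handle 80 x 24 x 26 mm with a brass collar, and a steel blade 62 mm long, 16 mm wide, 3 mm thick on its axis. Origin: centre of the handle's underside; x along the tool to the blade tip, z up as it lies. Axis 13 mm above the underside; balances within 15 mm of the handle's middle
- opener_tip (a point): middle of the opener's blade tip, 102 mm ahead of its origin and 13 mm above the underside
- mat: cork tool mat, fixed, 200 (x) x 100 (y) x 4 mm; origin: centre of the underside on the bench, so its top is at 4 mm
- blue_case: wooden bead case 90 x 100 x 34 mm with a blue lid, fixed on a stand. Origin: centre of the stand's foot (130 x 110 mm) on the bench; z up; front (lip side) faces its -x. The case leans 30 degrees to the front: in this frame its slope axes are X = (cos30, 0, sin30), rising from lip to hinge, and Z = (-sin30, 0, cos30), normal to the closed lid
- blue_lid (a joint): the blue case's hinged lid: 0 = closed, grows as it opens (rad), stop at 1.75. A stiff friction hinge: it stays at any angle; about 2 to 3 N at the lip moves it
- blue_slot (a point): mouth of the blue case's slot, 9 mm high, 60 mm wide, between a brass ledge below (22 mm out from the front wall) and the lid's lip above (6 mm thick, 18 mm out from the wall). Point: mid-width, below the lip's edge, 4.5 mm from ledge and closed lip. The blade goes in along the slope axis X, up to 18 mm, then the wall stops it
- blue_hinge (a point): middle of the blue lid's hinge line (parallel to the case's y), level with the lid's underside, 108 mm along X from the lip's edge. The lid is a plate 6 mm thick, 100 mm wide, with a steel disc and blue bead on top
- white_case: the same case with a white lid, on the same stand, leaning the same way; it is to stay shut. Origin: centre of the stand's foot, z up, front faces -x
- white_lid (a joint): the white case's lid, same hinge
- pliers: red-handled pliers 150 x 50 x 15 mm lying on the bench; origin near the middle, underside
- bangle: silver bangle, ring 66 mm across, 10 mm high; origin: centre of the underside
- pendant: silver disc pendant with a blue eye, 44 mm across, 7 mm high; origin: centre of the underside
- jar: glass jar 56 mm across, 75 mm high; origin: centre of the underside
- dish: white dish of blue and silver beads (one piece), 96 mm across, 30 mm high; origin: centre of the underside
- tin: aluminium tin 70 mm across, 30 mm high; origin: centre of the underside
Things that resemble listed ones, but are neither listed nor needed, are in the scene too. Leave any turquoise look-alike of the white_case alone.

How it is judged (in metres and radians):
On the way, in this order (a step that is already met when the one before it is completed fails the run):
1. the opener is held clear of the mat (height (world z) of opener above 0.04 m and contact force between the fingers and opener above 1 N), for 0.2 s.
2. the opener, touching the blue case, has pried its lid up by 0.1 rad or more (value of joint blue_lid above 0.1 rad and contact force between opener and blue_case above 0.2 N), for 0.1 s.
3. the blue lid is open by more than 1.3 rad (value of joint blue_lid above 1.3 rad), for 0.2 s.
At the end, for the whole second after the job is handed in: The blue lid stands open by more than 1.3 rad, the white lid is shut (below 0.06 rad), and the opener lies flat (within 0.15 rad), blade side as before, at rest on the cork mat, its origin within 60 mm along and 45 mm across of the mat's centre (value of joint blue_lid above 1.3 rad and value of joint white_lid below 0.06 rad and x of opener in the frame of mat between -0.06 and 0.06 m and y of opener in the frame of mat between -0.045 and 0.045 m and z of opener in the frame of mat below 0.012 m and angle between opener's own z axis and vertical below 0.15 rad and linear speed of opener below 0.03 m/s); the robot touches nothing.
It fails at once if the gripper or arm presses on the blue case or its lid (over 2 N) (contact force between any of the fingers, the arm and blue_case above 2 N).
It fails at once if the gripper or arm presses on the white case (over 2 N), or its lid is opened by 0.1 rad (contact force between any of the fingers, the arm and white_case above 2 N or value of joint white_lid above 0.1 rad).
It fails at once if the opener is let go in the air, more than 60 mm above the bench (height (world z) of opener above 0.06 m and contact force between the fingers and opener below 0.045 N).
It fails at once if a bystander is moved by more than 30 mm (distance of any of pliers, bangle, pendant, jar, dish, tin from where it was at the start of the episode above 0.03 m).
It also fails if it takes over 72 s, if anything falls off the work surface, if the arm or the gripper's body presses on something with over 40 N, if the wrist force passes 120 N, or if a joint passes its speed limit or range.

ROBOT

A 6-joint arm with a two-finger parallel gripper is mounted at the origin on the work surface. World frame = base frame: x ahead of the robot, y to its left, z up, the work surface at z = 0. Lengths are in mm, angles in rad, forces in N, time in s.
With the tool pointing down it reaches from about 350 to 775 mm from the base axis. Payload 7.3 kg.
Tool frame: the origin (TCP) lies at the very end of the fingers, on their centre line; the grasp point (between the pads) lies 19 mm behind it; x points along the fingers, z is the direction in which the jaws open and shut, and the axes are right-handed (so a half turn about x gives the same grasp; the last joint's range is limited). The gripper opens to 92 mm and grips with 3 to 60 N. Pads are 19 mm wide; open, the fingers measure 130 mm over their backs; the gripper's body (75 mm by 190 mm) begins 47 mm behind the grasp point.
Start: joints at [0.997, 0.342, 1.524, -0, 1.275, -0.146], TCP at [217.795, 477.713, 226.741] pointing down, gripper open.
Joint ranges: [-2.53, 2.53], [-0.77, 2.02], [0.04, 2.7], [-1, 4.14], [0.28, 2.66], [-3.11, 3.11]. Speed limits (rad/s): [2.57, 2.57, 3.14, 3.14, 3.14, 3.14].

INTERFACE

Orientations are given as [roll, pitch, yaw] about the fixed x, y, z axes, in that order (R = Rz(yaw) Ry(pitch) Rx(roll)).
In Python, from plant import * gives the robot as it stands.
- The arm moves only by the tool carry_out, never from a script. Its argument "rows" is a list of rows, each a list of 4 numbers: the shift along the world's x, y, z in mm, then the turn about the world's z in degrees. In form: [[x, y, z, twist], ...]. A call has 1 to 20 rows; each row is the pose to reach, as a shift and turn from the pose measured when the call began; what a row does not reach only later rows make up. A row lasts 1/12 s, in which the tool goes at most 41.7 mm and 7.16 degrees, less where a joint would pass 70% of its speed; a pose out of reach is approached as far as the arm can. A call with a gripper value outside its range is refused whole. "hand" is the finger opening in mm, from 0 to 91.8, set as the call begins (left out, the last holds). The fingers move at their own pace and stop on an object; the grip force is fixed at half the most. Time passes only in rows, so rows that repeat a pose let the fingers close. It gives the time, the measured TCP pose, the force and the opening at its end, in the units of the state.
- get_obs(): the state, without advancing time (a new reading comes with each control period).
- capture(name): name is "side" or "top"; returns the picture (480x640x3 uint8, red, green, blue); there is no depth.
- camera_info(name): a dict with "camera_matrix" (3x3 intrinsics, pixels), "dist" ([k1, k2, p1, p2, k3] as OpenCV has them; the pictures are not rectified), "pose" (4x4, takes a point from camera to world coordinates). Camera axes: x right, y down, z forward; pixel columns grow to the right and rows downward; lengths in mm; the calibration is good to about 2 mm. A picture is of the moment at which its call begins. camera_info takes no time and is no camera call.
- close_job(): hands the job in, once; it reports no verdict.
The state is a dict: "time": time; "joint_positions": joint angles; "dq": joint speeds; "tau": joint torques, N m; "tool_pos": TCP position; "tcp_rot": TCP orientation; "contact_force": force on the tool from outside, world axes, zero at the start; "moment": the same for the moment, N m; "grip_width": finger opening in mm.
Only numpy, scipy, OpenCV 4.12 (cv2) and the standard library are available. Lean on these libraries where they do the work, as an engineer would, in place of code of your own. Each camera call takes 0.05 s, during which the arm holds its last target. There are 200 camera calls.

## Working session

There is one attempt and no reset: what is moved stays moved. The work goes in short steps, Python scripts to look and compute and a tool call to move; the robot and the scene stay as the last step left them, time stands still between calls to the robot, and variables do not carry over. Pictures are saved under pics/ and viewed, about 8 in all and at most 12, crops included, and the job is handed in when it is done.

Besides the shell and the picture viewer there is one more tool, called after "Call:" as name(argument=value, ...), one argument or row to a line, values as JSON. carry_out: Moves the arm, as the interface text tells. Its arguments: {"type":"object","properties":{"rows":{"type":"array"},"hand":{"type":"number"}},"required":["rows"]}

```bash
ls; mkdir -p pics
python3 - <<'E'
from plant import *
import cv2
for n in("side","top"):
    im=capture(n); cv2.imwrite(f"pics/{n}0.png",im[:,:,::-1]); c=camera_info(n); print(n,c)
print(get_obs())
E
```

```text
pics
side {'camera_matrix': array([[572.02187668,   0.        , 323.36453302],
       [  0.        , 572.02187668, 248.92499955],
       [  0.        ,   0.        ,   1.        ]]), 'dist': array([-0.0803252,  0.       ,  0.       ,  0.       ,  0.       ]), 'pose': array([[ 9.97611769e-01, -2.61003286e-02,  6.39494472e-02,
         4.86448283e+02],
       [-6.69755072e-02, -5.91850347e-01,  8.03260511e-01,
        -1.30720845e+03],
       [ 1.68831393e-02, -8.05625185e-01, -5.92184955e-01,
         1.10568809e+03],
       [ 0.00000000e+00,  0.00000000e+00,  0.00000000e+00,
         1.00000000e+00]])}
top {'camera_matrix': array([[463.60543423,   0.        , 323.11310123],
       [  0.        , 463.60543423, 239.21768304],
       [  0.        ,   0.        ,   1.        ]]), 'dist': array([0.02297158, 0.        , 0.        , 0.        , 0.        ]), 'pose': array([[ 1.62553562e-02, -9.80479481e-01,  1.95948339e-01,
         3.89314047e+02],
       [-9.99710377e-01, -1.24593905e-02,  2.05894658e-02,
        -8.44285272e+00],
       [-1.77461519e-02, -1.96226277e-01, -9.80398043e-01,
         1.18278197e+03],
       [ 0.00000000e+00,  0.00000000e+00,  0.00000000e+00,
         1.00000000e+00]])}
{'time': 0.1, 'joint_positions': array([ 9.97017108e-01,  3.42638828e-01,  1.52493521e+00,  1.47966916e-05,
        1.27541635e+00, -1.46005193e-01]), 'dq': array([-0.0004247 ,  0.0002314 , -0.00223602,  0.00016888,  0.00085365,
        0.00014104]), 'tau': array([ 1.75604135e-03, -4.32007778e+01, -2.44691777e+01,  7.18681631e-02,
        5.26018068e-02, -9.72017602e-06]), 'tool_pos': array([217.56704593, 477.38516323, 226.11706253]), 'tcp_rot': array([ 2.98546435,  1.56939853, -2.15470297]), 'contact_force': array([ 0.1073866 , -0.24440245,  0.77621592]), 'moment': array([-0.06078349,  0.00785772, -0.03934124]), 'grip_width': 91.87667075251825}
```

View pics/top0.png

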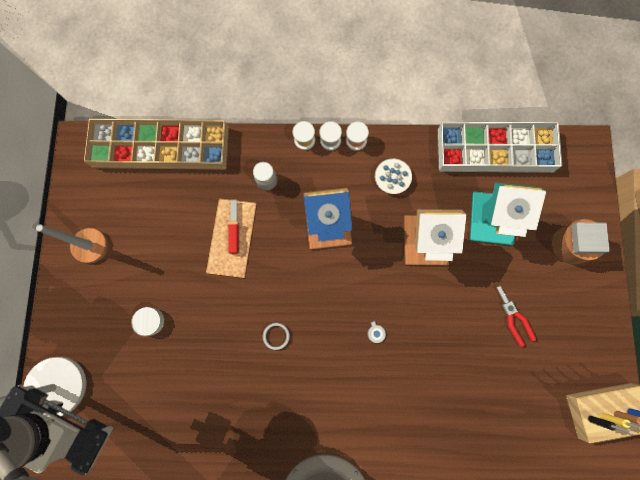

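View pics/side0.png

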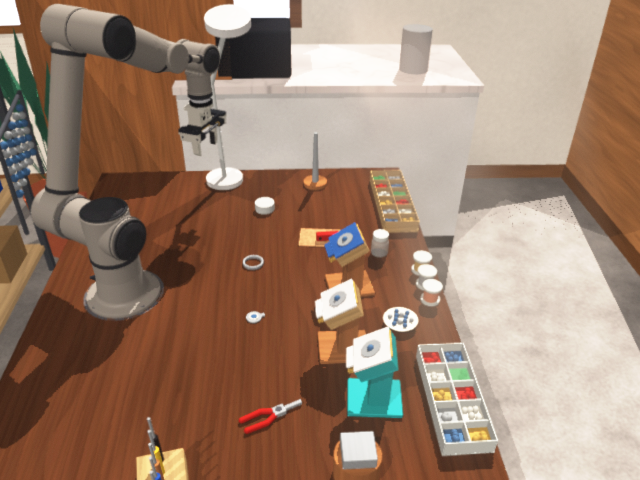

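Top view: the opener is at (234,235) on the mat, blade up the picture. The blue case is at (328,218). The white case on a wooden foot is at (442,235), and its turquoise look-alike is at (518,210). The only blue-lidded case is the one at (328,218). The red pliers at (515,320) aren't the opener. I'll enlarge both views to read off points.

Run:
```python
import cv2
def crop(n,x,y,w,h,s):
    im=cv2.imread(f"pics/{n}0.png")[y:y+h,x:x+w]
    im=cv2.resize(im,None,fx=s,fy=s,interpolation=cv2.INTER_CUBIC)
    for i in range(0,w,10): cv2.putText(im,str(x+i),(i*s,8),0,.3,(0,255,255),1); cv2.line(im,(i*s,10),(i*s,14),(0,255,255),1)
    for j in range(10,h,10): cv2.putText(im,str(y+j),(0,j*s+3),0,.3,(0,255,255),1);cv2.line(im,(22,j*s),(26,j*s),(0,255,255),1)
    cv2.imwrite(f"pics/{n}0c.png",im)
crop("top",203,180,160,110,5); crop("side",290,215,110,85,7)
```

```text
(no output)
```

View pics/top0c.png

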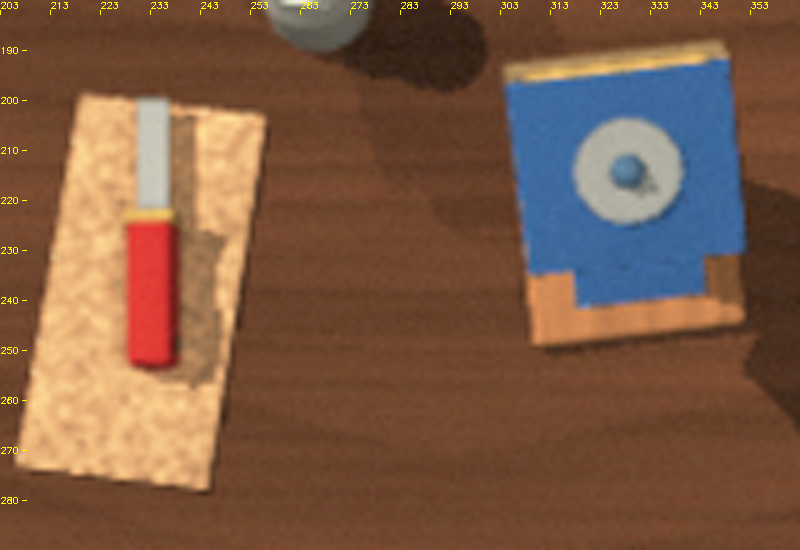

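View pics/side0c.png

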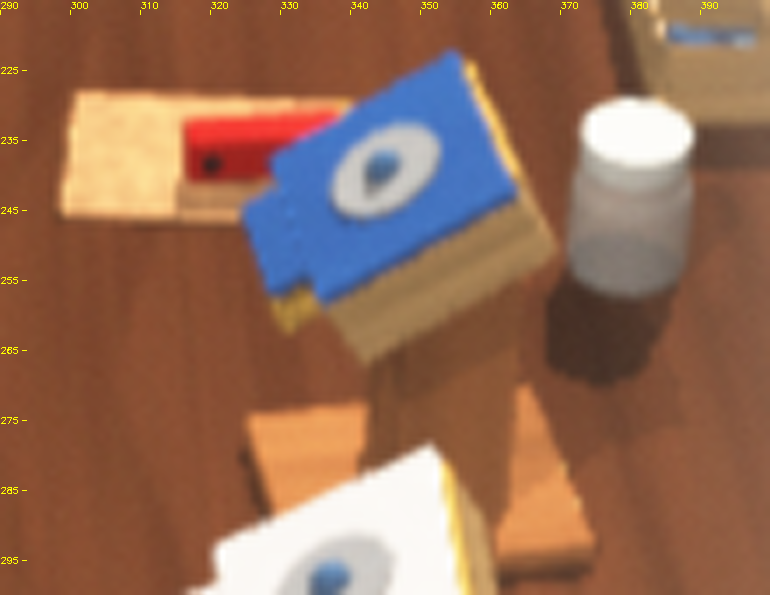

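```bash
cat > h.py <<'E'
import numpy as np, cv2
from plant import *
from scipy.optimize import least_squares
def ray(n,p):
    c=camera_info(n); q=cv2.undistortPoints(np.array(p,float).reshape(-1,1,2),c["camera_matrix"],np.array(c["dist"]))[:,0]
    P=c["pose"]; return P[:3,3],np.c_[q,np.ones(len(q))]@P[:3,:3].T
def atz(n,p,z):
    o,d=ray(n,p); return o+d*((z-o[2])/d[:,2])[:,None]
def proj(n,X):
    c=camera_info(n); T=np.linalg.inv(c["pose"])
    return cv2.projectPoints(np.array(X,float),cv2.Rodrigues(T[:3,:3])[0],T[:3,3],c["camera_matrix"],np.array(c["dist"]))[0][:,0]
c30,s30=np.cos(np.pi/6),.5
SX=np.array([c30,0,s30]);SZ=np.array([-s30,0,c30])
def case(p,L):  # p = slot point xyz, yaw ; L rows in slope coords (X,y,Z)
    L=np.array(L,float); c,s=np.cos(p[3]),np.sin(p[3]); R=np.array([[c,-s,0],[s,c,0],[0,0,1]])
    return np.array(p[:3])+(L[:,:1]*SX+L[:,1:2]*[0,1,0]+L[:,2:]*SZ)@R.T
E
python3 - <<'E'
from h import *
t=np.array([[576,308],[706,293],[530,275],[745,250],[506,84],[726,60],[628,171]])/5+[203,180]
s=np.array([[243,213],[275,295],[272,158],[322,303],[455,50],[517,190],[386,170]])/7+[290,215]
o1,d1=ray("top",t);o2,d2=ray("side",s)
for a,b in zip(d1,d2):
    k=np.linalg.lstsq(np.c_[a,-b],o2-o1,rcond=None)[0]; A=o1+k[0]*a;B=o2+k[1]*b; print(((A+B)/2).round(1),np.linalg.norm(A-B).round(1))
L=[[0,30,10.5],[0,-30,10.5],[18,50,10.5],[18,-50,10.5],[108,50,10.5],[108,-50,10.5]]
f=lambda p:np.r_[proj("top",case(p,L))-t[:6],proj("side",case(p,L))-s[:6]].ravel()
r=least_squares(f,[450,0,150,0.1]); print(r.x,r.cost);print(f(r.x).reshape(-1,2).round(1))
print("hinge",case(r.x,[[108,0,4.5]]))
m=atz("top",np.array([[80,93],[266,115],[209,491],[16,466]])/5+[203,180],4);print("mat",m.round(1),m.mean(0))
print("tip",atz("top",[[203+152/5,180+98/5]],17)); print("collar",atz("top",[[203+150/5,180+215/5]],20))
print("handle top rear/front",atz("top",[[203+152/5,180+360/5],[203+151/5,180+223/5]],30))
E
```

```text
[594.6  24.9 135.7] 3.3
[602.6 -34.8 137.9] 4.7
[607.5  45.8 148.2] 4.0
[620.4 -52.3 146.8] 3.3
[683.7  55.9 193.3] 2.3
[696.9 -41.6 191.6] 3.3
[650.3   1.5 172.3] 3.0
[ 6.03091688e+02 -4.43927121e+00  1.28624668e+02  1.32833928e-01] 3.4317856922980043
[[ 0.1 -0.6]
 [-0.  -0.7]
 [-0.3 -0.4]
 [ 0.1 -0.5]
 [-0.4 -0.4]
 [ 0.3 -0.9]
 [-0.8 -0.4]
 [-1.1  0.3]
 [-1.   0.4]
 [-0.7  0.2]
 [-0.3  0.4]
 [-0.4  0.3]]
hinge [[693.56829786   7.65028214 186.52178274]]
mat [[731.  293.7   4. ]
 [720.2 194.6   4. ]
 [520.8 214.9   4. ]
 [532.3 314.6   4. ]] [626.06202898 254.43693946   4.        ]
tip [[725.01718231 252.47640124  17.        ]]
collar [[661.47429239 249.46553965  20.        ]]
handle top rear/front [[583.87002006 242.13067307  30.        ]
 [654.93749211 246.50670936  30.        ]]
```

```bash
cat >> h.py <<'E'
from scipy.spatial.transform import Rotation as Ro
def st():
    o=get_obs(); R=Ro.from_euler("xyz",o["tcp_rot"]).as_matrix()
    print("t",round(o["time"],2),"pos",o["tool_pos"].round(1),"f",o["contact_force"].round(2),"m",o["moment"].round(3),"w",round(o["grip_width"],1),"q",o["joint_positions"].round(2))
    print("toolx",R[:,0].round(3),"jaw deg",np.degrees(np.arctan2(R[1,2],R[0,2])).round(2)); return o
E
python3 -c "
from h import *
st()
o=np.array([725,252.5]);u=np.array([np.cos(.07),np.sin(.07)]);print(o-102*u,o-90*u)
print(atz('top',[[264,176],[38,228],[88,245]],40))"
```

```text
t 0.1 pos [217.6 477.4 226.1] f [ 0.11 -0.24  0.78] m [-0.061  0.008 -0.039] w 91.9 q [ 1.    0.34  1.52  0.    1.28 -0.15]
toolx [-0.001 -0.001 -1.   ] jaw deg 65.49
[623.24979797 245.36582957] [635.22040998 246.20514374]
[[782.65657762 171.31716087  40.        ]
 [637.51410679 738.29912811  40.        ]
 [595.36145497 607.00034651  40.        ]]
```

Call:
carry_out(
  hand=60,
  rows=[
    [418, -231, -90, 28.5],
    [418, -231, -90, 28.5],
    [418, -231, -90, 28.5],
    [418, -231, -90, 28.5],
    [418, -231, -90, 28.5],
    [418, -231, -90, 28.5],
    [418, -231, -90, 28.5],
    [418, -231, -90, 28.5],
    [418, -231, -90, 28.5],
    [418, -231, -90, 28.5],
    [418, -231, -90, 28.5],
    [418, -231, -90, 28.5],
    [418, -231, -90, 28.5],
    [418, -231, -90, 28.5],
    [418, -231, -90, 28.5],
    [418, -231, -90, 28.5],
  ],
)

```text
time: 1.43
tool_pos: [634.7, 247.3, 136.3]
tcp_rot: [2.607, 1.569, -2.035]
contact_force: [-1.0, 0.3, -0.5]
grip_width: 59.9
```

```bash
python3 -c "
from h import *
st()
im=capture('top')[170:290,180:340];cv2.imwrite('pics/t1.png',cv2.resize(im,None,fx=5,fy=5)[:,:,::-1])"
```

```text
t 1.43 pos [634.7 247.3 136.3] f [-1.    0.35 -0.53] m [ 0.133  0.009 -0.064] w 59.9 q [ 0.26  0.7   1.16 -0.    1.28 -1.38]
toolx [-0.001 -0.001 -1.   ] jaw deg 94.05
```

View pics/t1.png

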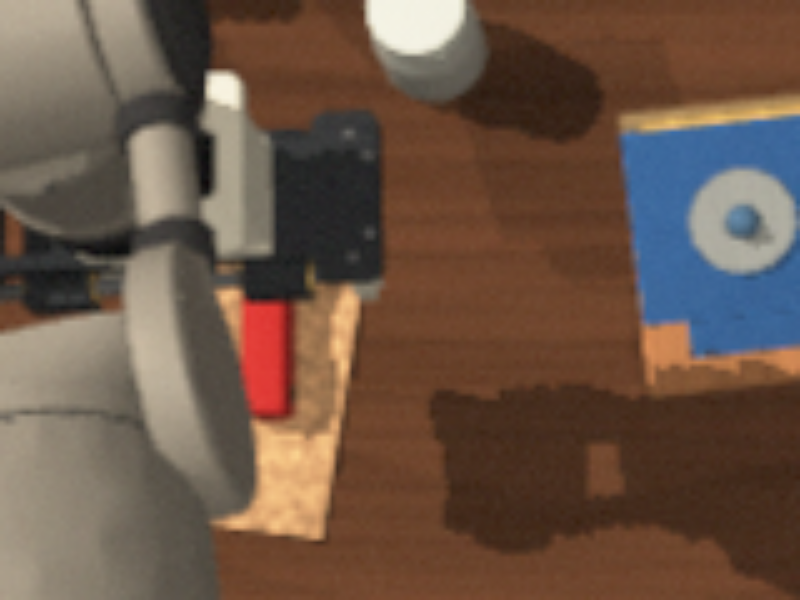

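The gripper is above the handle, whose rear shows at (268,360) in the crop, still on the mat. I'll descend and close.

Call:
carry_out(
  rows=[
    [0, -1, -40, 0],
    [0, -1, -80, 0],
    [0, -1, -105, 0],
    [0, -1, -120, 0],
    [0, -1, -129, 0],
    [0, -1, -129, 0],
    [0, -1, -129, 0],
    [0, -1, -129, 0],
  ],
)

```text
time: 2.15
tool_pos: [635.6, 247.3, 9.8]
tcp_rot: [-1.712, 1.568, -0.069]
contact_force: [0.5, -0.3, -0.6]
grip_width: 60.0
```

Call:
carry_out(
  hand=5,
  rows=[
    [0, 0, 0, 0],
    [0, 0, 0, 0],
    [0, 0, 0, 0],
    [0, 0, 0, 0],
    [0, 0, 0, 0],
    [0, 0, 0, 0],
    [0, 0, 0, 0],
    [0, 0, 0, 0],
    [0, 0, 0, 0],
    [0, 0, 0, 0],
  ],
)

```text
time: 2.98
tool_pos: [635.6, 247.2, 9.8]
tcp_rot: [-1.759, 1.568, -0.116]
contact_force: [-0.7, -1.2, 1.2]
grip_width: 23.5
```

Call:
carry_out(
  rows=[
    [0, 0, 15, 0],
    [0, 0, 40, 0],
    [0, 0, 70, 0],
    [0, 0, 100, 0],
    [0, 0, 130, 0],
    [0, 0, 140, 0],
    [0, 0, 140, 0],
    [0, 0, 140, 0],
    [0, 0, 140, 0],
  ],
)

```text
time: 3.73
tool_pos: [634.4, 246.8, 146.9]
tcp_rot: [2.378, 1.569, -2.262]
contact_force: [1.0, 0.8, -2.2]
grip_width: 23.6
```

```bash
python3 -c "
from h import *
st()"
```

```text
t 3.73 pos [634.4 246.8 146.9] f [ 1.01  0.76 -2.23] m [ 0.042 -0.022 -0.004] w 23.6 q [ 0.26  0.69  1.15 -0.    1.3  -1.38]
toolx [-0.001 -0.001 -1.   ] jaw deg 94.11
```

Call:
carry_out(
  rows=[
    [-40, 0, 0, 0],
    [-80, 0, 0, 0],
    [-120, 0, 0, 0],
    [-150, -20, 0, 0],
    [-150, -60, -5, 0],
    [-150, -100, -10, 2],
    [-150, -140, -15, 3.5],
    [-150, -180, -20, 3.5],
    [-150, -220, -25, 3.5],
    [-150, -250, -25, 3.5],
    [-150, -267, -25, 3.5],
    [-150, -267, -25, 3.5],
    [-150, -267, -25, 3.5],
    [-150, -267, -25, 3.5],
    [-150, -267, -25, 3.5],
  ],
)

```text
time: 4.98
tool_pos: [483.9, -19.0, 121.3]
tcp_rot: [1.817, 1.568, -2.761]
contact_force: [-0.1, -0.3, -0.6]
grip_width: 23.6
```

```bash
cat > look.py <<'E'
from h import *
import sys
o=st()
for n,(x,y,w,h,s) in dict(side=(250,195,130,100,6),top=(270,175,130,100,6)).items():
    im=cv2.resize(np.ascontiguousarray(capture(n)[y:y+h,x:x+w,::-1]),None,fx=s,fy=s,interpolation=cv2.INTER_CUBIC)
    for i in range(0,w,10): cv2.putText(im,str(x+i),(i*s,8),0,.3,(0,255,255),1); cv2.line(im,(i*s,10),(i*s,14),(0,255,255),1)
    for j in range(10,h,10): cv2.putText(im,str(y+j),(0,j*s+3),0,.3,(0,255,255),1)
    cv2.imwrite(f"pics/{n}{sys.argv[1]}.png",im)
a=np.radians(float(np.degrees(np.arctan2(*Ro.from_euler("xyz",o["tcp_rot"]).as_matrix()[[1,0],2])))-90)
tip=o["tool_pos"]+[89.6*np.cos(a),89.6*np.sin(a),7.2]
print("tip est",tip.round(1),"side",proj("side",[tip]),"top",proj("top",[tip]))
E
python3 look.py 2
```

```text
t 4.98 pos [483.9 -19.  121.3] f [-0.09 -0.3  -0.57] m [ 0.057 -0.058 -0.002] w 23.6 q [-0.2   0.39  1.78 -0.    0.98 -1.9 ]
toolx [-0.003 -0.001 -1.   ] jaw deg 97.68
tip est [572.7  -7.  128.5] side [[317.20746726 254.37748114]] top [[331.90747389 250.94645664]]
```

View pics/side2.png

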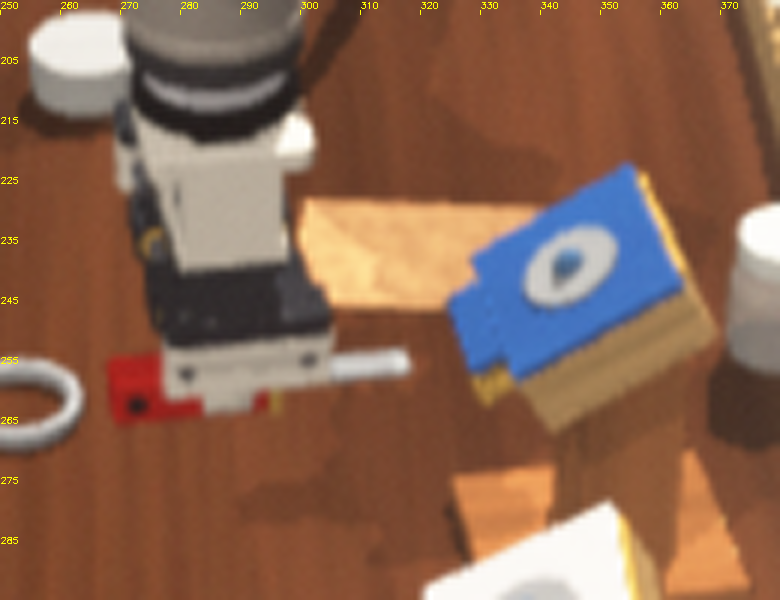

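View pics/top2.png

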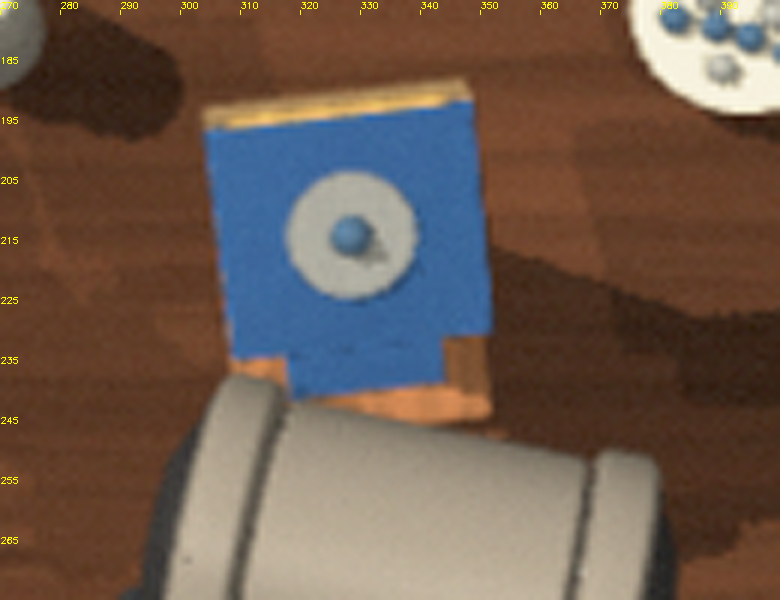

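Run:
```python
from h import *
p=[603.1,-4.4,128.6,.133]
a=proj("side",case(p,[[0,0,0],[0,0,10.5]]))
slot=np.array([327.1,251.2])+a[0]-a[1]; print("slot px",slot,a)
tip=np.array([572.7,-7,128.5]); b=np.array([317.7,255.2])-proj("side",[tip])[0]; print(b)
# y of slot uncertain: try few
for y in(-6.4,-4.4,-2.4):
    f=lambda q:proj("side",[[q[0],y,q[1]]])[0]+b-slot
    r=least_squares(f,[603,128]); print(y,"tip-est-frame slot x,z",r.x)
```

```text
slot px [328.83841749 253.56632216] [[327.78649098 253.49899858]
 [326.04807349 251.13267642]]
[0.49407216 0.8424166 ]
-6.4 tip-est-frame slot x,z [604.45554582 132.80433497]
-4.4 tip-est-frame slot x,z [604.63698262 131.30852094]
-2.4 tip-est-frame slot x,z [604.81841942 129.81270693]
```

Call:
carry_out(
  rows=[
    [0, 0, 1, 0],
    [5, 0.7, 1, 0],
    [10, 1.4, 1, 0],
    [15, 2, 1, 0],
    [20, 2.7, 1, 0],
    [25, 3.4, 1, 0],
    [25, 3.4, 1, 0],
    [25, 3.4, 1, 0],
  ],
)

```text
time: 5.75
tool_pos: [509.3, -15.6, 122.4]
tcp_rot: [2.007, 1.568, -2.571]
contact_force: [-0.2, -0.6, -1.8]
grip_width: 23.6
```

Call:
carry_out(
  rows=[
    [3, 0.4, 0, 0],
    [6, 0.8, 0, 0],
    [9, 1.2, 0, 0],
    [9, 1.2, 0, 0],
    [9, 1.2, 0, 0],
  ],
)

```text
time: 6.17
tool_pos: [512.2, -14.7, 120.6]
tcp_rot: [1.508, 1.554, -3.069]
contact_force: [-17.4, -4.4, 1.0]
grip_width: 23.4
```

```bash
python3 look.py 3
```

```text
t 6.17 pos [512.2 -14.7 120.6] f [-17.45  -4.42   1.04] m [-0.604  2.732 -0.167] w 23.4 q [-0.18  0.44  1.69 -0.    1.02 -1.88]
toolx [-0.017 -0.001 -1.   ] jaw deg 97.73
tip est [601.   -2.6 127.8] side [[327.00509151 253.38945563]] top [[330.16635712 238.95535488]]
```

View pics/side3.png

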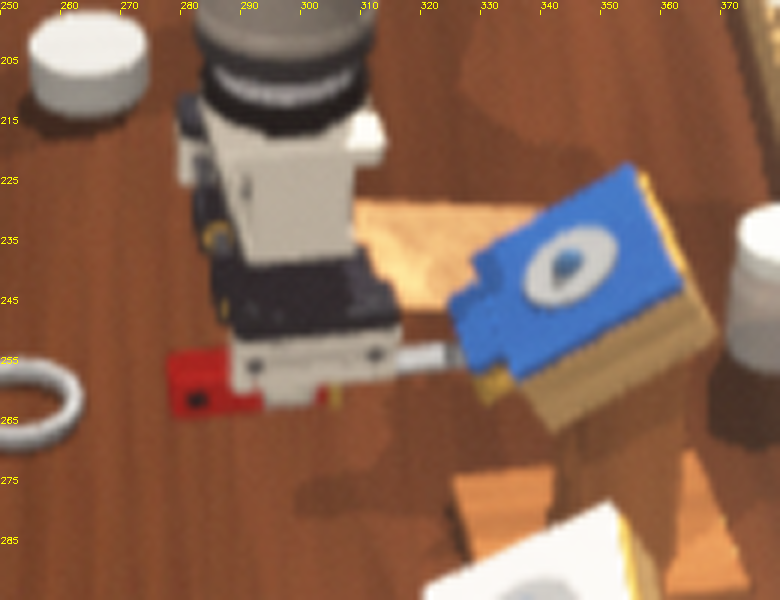

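The blade stalled at −17 N right at the mouth, tip at about crop (458,357), just short of the lip edge at (470,355). That fits hitting the lip's front face, so I'm too high. I'll back off, drop 3 mm and probe again.

Call:
carry_out(
  rows=[
    [-6, -0.8, 0, 0],
    [-9, -1.2, -1, 0],
    [-9, -1.2, -1.5, 0],
    [-9, -1.2, -1.5, 0],
  ],
)

```text
time: 6.6
tool_pos: [503.8, -15.9, 119.3]
tcp_rot: [1.517, 1.556, -3.061]
contact_force: [0.2, -0.3, -1.7]
grip_width: 23.6
```

Call:
carry_out(
  rows=[
    [3, 0.4, 0, 0],
    [6, 0.8, 0, 0],
    [8, 1.1, 0, 0],
    [10, 1.4, 0, 0],
    [12, 1.6, 0, 0],
    [12, 1.6, 0, 0],
  ],
)

```text
time: 7.1
tool_pos: [512.2, -14.6, 118.1]
tcp_rot: [1.497, 1.546, -3.08]
contact_force: [-13.0, -3.6, 0.4]
grip_width: 23.7
```

Call:
carry_out(
  rows=[
    [1, 0, 1, 0],
    [1.5, 0, 2, 0],
    [1.5, 0, 3, 0],
    [1.5, 0.2, 4, 0],
    [1.5, 0.2, 5, 0],
    [1.5, 0.2, 6, 0],
  ],
)

```text
time: 7.6
tool_pos: [514.6, -14.3, 124.3]
tcp_rot: [1.502, 1.548, -3.075]
contact_force: [-0.3, 0.3, -2.1]
grip_width: 23.7
```

```bash
python3 look.py 4
```

```text
t 7.6 pos [514.6 -14.3 124.3] f [-0.26  0.28 -2.08] m [ 0.088 -0.001  0.031] w 23.7 q [-0.17  0.44  1.68 -0.01  1.04 -1.88]
toolx [-0.023 -0.002 -1.   ] jaw deg 97.73
tip est [603.4  -2.3 131.5] side [[327.85172411 252.22685601]] top [[330.01557444 237.62649777]]
```

It came free and moved past the earlier stop, so it had been the ledge edge, not the lip. I'll go further in.

Call:
carry_out(
  rows=[
    [2, 0.3, 0.5, 0],
    [4, 0.5, 1, 0],
    [6, 0.8, 1.5, 0],
    [7, 0.9, 2, 0],
    [7, 0.9, 2, 0],
  ],
)

```text
time: 8.12
tool_pos: [522.2, -13.5, 126.8]
tcp_rot: [1.518, 1.549, -3.059]
contact_force: [0.1, -0.0, -2.0]
grip_width: 24.0
```

```bash
python3 look.py 5
```

```text
t 8.12 pos [522.2 -13.5 126.8] f [ 0.14 -0.03 -2.03] m [ 0.079  0.002 -0.034] w 24.0 q [-0.17  0.45  1.65 -0.01  1.06 -1.87]
toolx [-0.022 -0.002 -1.   ] jaw deg 97.73
tip est [611.   -1.4 134. ] side [[330.51327373 251.27676672]] top [[329.68604902 234.17471746]]
```

View pics/side5.png

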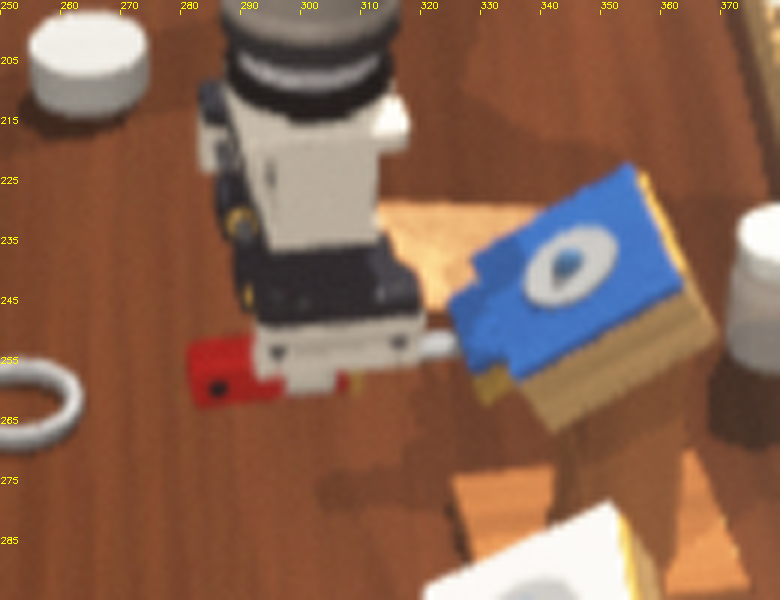

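The blade now disappears under the lip at crop (460,345) and the lid still looks shut. Next I'll work out the arc for prying.

Run:
```python
import numpy as np
def T(f):
    f=np.radians(f)
    L=108*np.array([-np.cos(f),np.sin(f)])
    return L+[10,-1.5] if f<=0 else 98*np.array([-np.cos(f),np.sin(f)])+1.5*np.array([np.sin(f),-np.cos(f)])
now=np.array([-84.9,-55.])
for f in list(range(-30,66,4)):
    d=T(f)-now; print(f,round(np.radians(f+30),2),(d[0]*.991).round(1),(d[0]*.132).round(1),d[1].round(1))
```

```text
-30 0.0 1.4 0.2 -0.5
-26 0.07 -2.2 -0.3 6.2
-22 0.14 -5.2 -0.7 13.0
-18 0.21 -7.7 -1.0 20.1
-14 0.28 -9.8 -1.3 27.4
-10 0.35 -11.4 -1.5 34.7
-6 0.42 -12.4 -1.7 42.2
-2 0.49 -12.9 -1.7 49.7
2 0.56 -12.9 -1.7 56.9
6 0.63 -12.3 -1.6 63.8
10 0.7 -11.2 -1.5 70.5
14 0.77 -9.7 -1.3 77.3
18 0.84 -7.8 -1.0 83.9
22 0.91 -5.4 -0.7 90.3
26 0.98 -2.5 -0.3 96.6
30 1.05 0.8 0.1 102.7
34 1.12 4.5 0.6 108.6
38 1.19 8.5 1.1 114.2
42 1.26 13.0 1.7 119.5
46 1.33 17.7 2.4 124.5
50 1.4 22.8 3.0 129.1
54 1.47 28.3 3.8 133.4
58 1.54 33.9 4.5 137.3
62 1.61 39.9 5.3 140.8
```

Call:
carry_out(
  rows=[
    [1, 0.2, 2, 0],
    [0, 0, 4, 0],
    [-1, 0, 6, 0],
    [-2, -0.2, 8, 0],
    [-3, -0.4, 11, 0],
    [-4, -0.5, 14, 0],
    [-5, -0.7, 17, 0],
    [-6, -0.8, 20, 0],
    [-6, -0.8, 20, 0],
    [-6, -0.8, 20, 0],
  ],
)

```text
time: 9.05
tool_pos: [516.2, -14.4, 147.1]
tcp_rot: [1.529, 1.55, -3.048]
contact_force: [-0.4, -1.0, -2.5]
grip_width: 24.1
```

```bash
python3 look.py 6
```

```text
t 9.05 pos [516.2 -14.4 147.1] f [-0.37 -0.99 -2.46] m [ 0.114  0.065 -0.084] w 24.1 q [-0.17  0.42  1.65 -0.01  1.1  -1.88]
toolx [-0.021 -0.002 -1.   ] jaw deg 97.73
tip est [605.   -2.3 154.3] side [[328.60828672 245.75374406]] top [[330.00576739 234.90333853]]
```

View pics/side6.png

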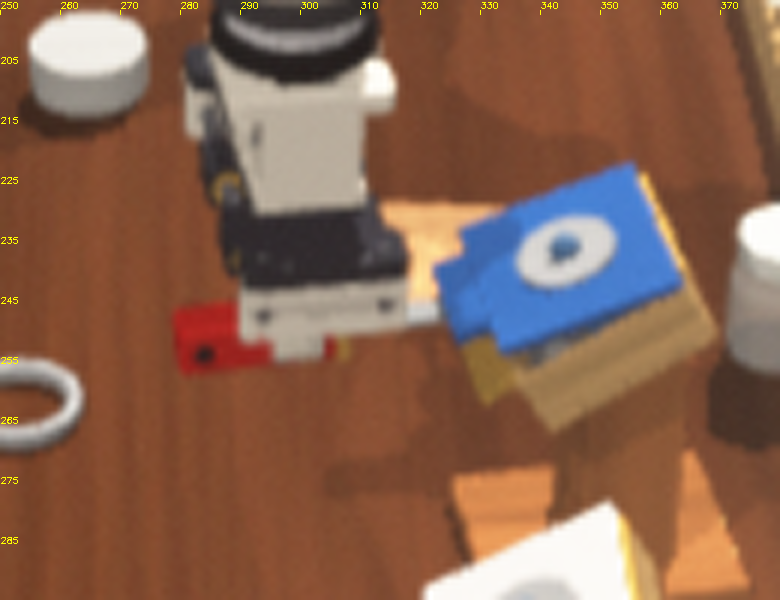

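The lid is up: its lip corner moved from (449,300) to (437,268), the case interior shows at (550,350), and the blade is still under the lip. I'll follow the arc.

Call:
carry_out(
  rows=[
    [-2, -0.2, 4, 0],
    [-3, -0.4, 8, 0],
    [-4.5, -0.6, 12, 0],
    [-5.5, -0.7, 16, 0],
    [-6, -0.8, 20, 0],
    [-6.5, -0.9, 24, 0],
    [-7, -0.9, 28, 0],
    [-7, -0.9, 32, 0],
    [-7, -0.9, 36, 0],
    [-6.5, -0.9, 40, 0],
    [-6, -0.8, 44, 0],
    [-5.5, -0.7, 48, 0],
    [-4.5, -0.6, 52, 0],
    [-3.5, -0.5, 56, 0],
    [-2, -0.2, 62, 0],
    [-2, -0.2, 62, 0],
  ],
)

```text
time: 10.48
tool_pos: [515.2, -14.6, 210.3]
tcp_rot: [1.553, 1.552, -3.024]
contact_force: [-1.3, -0.9, -1.7]
grip_width: 23.7
```

```bash
python3 -c "
from h import *
st()"
```

```text
t 10.48 pos [515.2 -14.6 210.3] f [-1.29 -0.94 -1.71] m [ 0.031  0.252 -0.   ] w 23.7 q [-0.17  0.35  1.56 -0.01  1.25 -1.88]
toolx [-0.019 -0.002 -1.   ] jaw deg 97.73
```

Call:
carry_out(
  rows=[
    [1, 0.1, 3.5, 0],
    [2, 0.3, 7, 0],
    [3, 0.4, 10, 0],
    [4.5, 0.6, 13, 0],
    [6, 0.8, 16, 0],
    [8, 1, 19, 0],
    [10, 1.3, 22, 0],
    [12, 1.6, 25, 0],
    [14, 1.9, 28, 0],
    [16, 2.1, 31, 0],
    [18, 2.4, 33.5, 0],
    [20, 2.7, 36, 0],
    [22.5, 3, 38.5, 0],
    [25, 3.3, 41, 0],
    [25, 3.3, 41, 0],
  ],
)

```text
time: 11.73
tool_pos: [541.0, -11.2, 251.8]
tcp_rot: [1.559, 1.553, -3.018]
contact_force: [-0.5, -0.1, -2.1]
grip_width: 23.7
```

```bash
python3 look.py 7
```

```text
t 11.73 pos [541.  -11.2 251.8] f [-0.48 -0.06 -2.12] m [0.053 0.231 0.018] w 23.7 q [-0.16  0.36  1.42 -0.    1.37 -1.86]
toolx [-0.017 -0.002 -1.   ] jaw deg 97.74
tip est [629.7   0.9 259. ] side [[338.397278  213.8207627]] top [[328.45656962 212.65999139]]
```

View pics/side7.png

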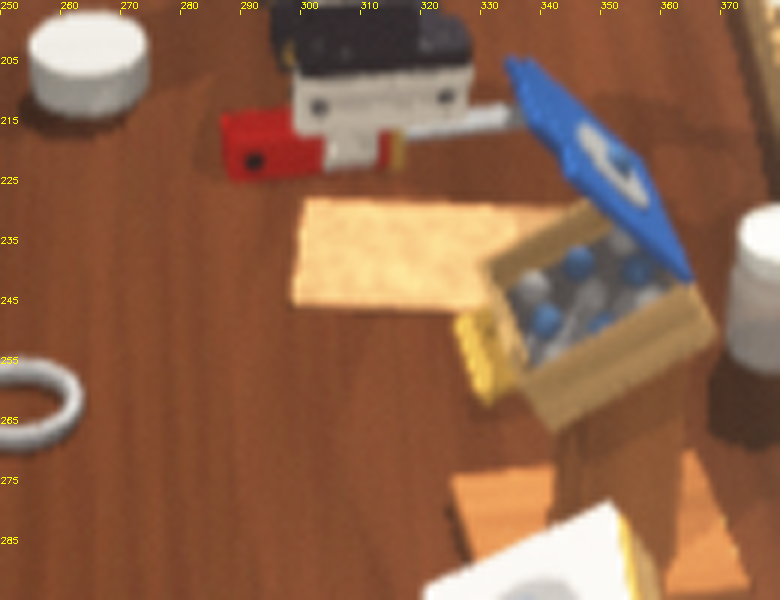

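The lid stands about 45° above horizontal: near hinge corner at (692,280), lip at about (515,60), blade tip at (522,115) against the underside. Pushing on to about 92° open.

Call:
carry_out(
  rows=[
    [2.5, 0.3, 2.5, 0],
    [5, 0.7, 4.5, 0],
    [8, 1.1, 7, 0],
    [11, 1.5, 9, 0],
    [14, 1.9, 11, 0],
    [17, 2.2, 13.5, 0],
    [20, 2.6, 15.5, 0],
    [23, 3, 17, 0],
    [25, 3.3, 18, 0],
    [25, 3.3, 18, 0],
  ],
)

```text
time: 12.67
tool_pos: [566.3, -7.9, 269.9]
tcp_rot: [1.57, 1.554, -3.007]
contact_force: [-1.2, -0.4, -3.3]
grip_width: 23.8
```

```bash
python3 look.py 8
python3 - <<'E'
from h import *
# predicted px of hinge/lip-tongue/shoulder near corners (lid underside/top) versus opening
H=np.array([693.6,7.7,186.5]);c,s=np.cos(.133),np.sin(.133)
for th in(1.2,1.3,1.4,1.5,1.6,1.7):
    f=th-np.pi/6; d=np.array([-np.cos(f)*c,-np.cos(f)*s,np.sin(f)]);y=np.array([-s,c,0]);n=np.array([-np.sin(f)*-1*c,np.sin(f)*s,np.cos(f)])
    pts=[H+108*d+30*y,H+108*d-30*y,H+90*d+50*y,H+90*d-50*y]
    print(th,((proj("side",pts)-[250,195])*6).round(0).tolist())
E
```

```text
t 12.67 pos [566.3  -7.9 269.9] f [-1.19 -0.4  -3.25] m [-0.002  0.188 -0.052] w 23.8 q [-0.15  0.4   1.32 -0.    1.44 -1.85]
toolx [-0.016 -0.002 -1.   ] jaw deg 97.74
tip est [655.1   4.2 277.1] side [[347.78384797 207.3789267 ]] top [[326.93019529 198.27986308]]
1.2 [[474.0, 93.0], [502.0, 164.0], [494.0, 88.0], [542.0, 207.0]]
1.3 [[490.0, 77.0], [518.0, 148.0], [507.0, 75.0], [555.0, 193.0]]
1.4 [[507.0, 62.0], [536.0, 132.0], [521.0, 62.0], [570.0, 180.0]]
1.5 [[526.0, 48.0], [555.0, 118.0], [537.0, 51.0], [586.0, 168.0]]
1.6 [[546.0, 36.0], [576.0, 106.0], [553.0, 41.0], [604.0, 158.0]]
1.7 [[567.0, 25.0], [598.0, 95.0], [570.0, 33.0], [622.0, 149.0]]
```

View pics/side8.png

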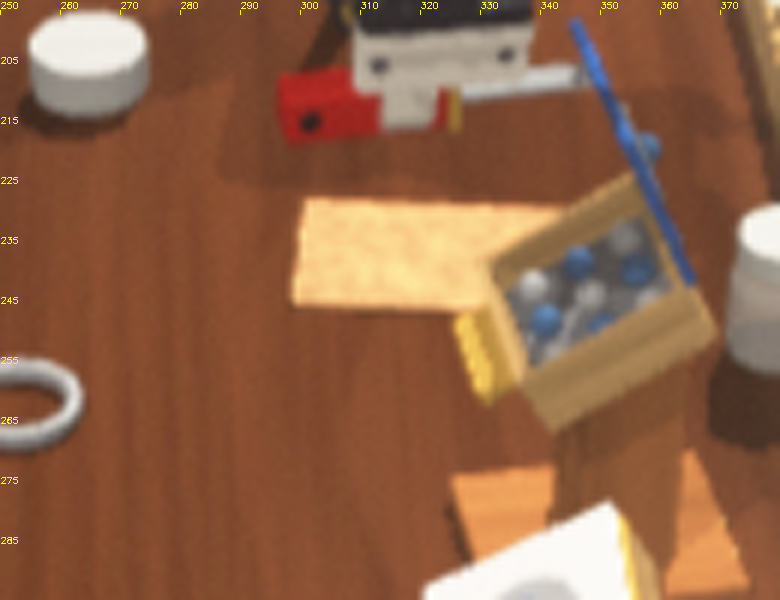

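The lid's lip is at (575,18), which matches about 1.7 rad in the model; the interior is open and the blade is free to withdraw. I'm backing straight out, then going to the mat.

Call:
carry_out(
  rows=[
    [-3, -0.4, 0, 0],
    [-8, -1.1, 0, 0],
    [-20, -2.6, 0, 0],
    [-45, -6, 0, 0],
    [-75, -10, 0, 0],
    [-110, -15, 0, 0],
    [-110, 20, -20, 0],
    [-110, 55, -45, 0],
    [-110, 90, -70, -3.6],
    [-110, 130, -100, -3.6],
    [-110, 170, -130, -3.6],
    [-110, 210, -150, -3.6],
    [-110, 245, -160, -3.6],
    [-100, 261, -160, -3.6],
    [-60, 261, -160, -3.6],
    [-20, 261, -170, -3.6],
    [20, 261, -180, -3.6],
    [55, 261, -190, -3.6],
    [72, 261, -200, -3.6],
    [72, 261, -200, -3.6],
  ],
)

```text
time: 14.43
tool_pos: [640.6, 251.8, 67.2]
tcp_rot: [1.602, 1.554, -3.04]
contact_force: [-1.1, -1.3, -2.0]
grip_width: 23.5
```

Call:
carry_out(
  rows=[
    [0, 0, 0, 0],
    [0, 0, 0, 0],
    [0, 0, 0, 0],
    [0, 0, 0, 0],
  ],
)

```text
time: 14.77
tool_pos: [640.1, 252.1, 68.3]
tcp_rot: [1.589, 1.555, -3.052]
contact_force: [-0.2, -0.1, -2.1]
grip_width: 23.9
```

```bash
python3 look.py 9
```

```text
t 14.77 pos [640.1 252.1  68.3] f [-0.21 -0.11 -2.06] m [ 0.125 -0.034 -0.025] w 23.9 q [ 0.26  0.79  1.19  0.    1.18 -1.38]
toolx [-0.015 -0.001 -1.   ] jaw deg 94.06
tip est [729.4 258.4  75.5] side [[359.84158527 217.65382342]] top [[226.23604028 191.29278395]]
```

Call:
carry_out(
  rows=[
    [0, 0, -15, 0],
    [0, 0, -30, 0],
    [0, 0, -42, 0],
    [0, 0, -50, 0],
    [0, 0, -54, 0],
    [0, 0, -54, 0],
    [0, 0, -54, 0],
  ],
)

```text
time: 15.45
tool_pos: [640.5, 252.2, 14.5]
tcp_rot: [1.584, 1.556, -3.057]
contact_force: [0.3, 0.1, -1.1]
grip_width: 23.9
```

Call:
carry_out(
  rows=[
    [0, 0, -1, 0],
    [0, 0, -2, 0],
    [0, 0, -3, 0],
    [0, 0, -3, 0],
    [0, 0, -3, 0],
  ],
)

```text
time: 15.87
tool_pos: [640.5, 252.2, 11.6]
tcp_rot: [1.584, 1.556, -3.058]
contact_force: [-0.6, 0.5, -2.7]
grip_width: 23.6
```

Call:
carry_out(
  rows=[
    [0, 0, -1, 0],
    [0, 0, -2, 0],
    [0, 0, -2.5, 0],
    [0, 0, -2.5, 0],
    [0, 0, -2.5, 0],
  ],
)

```text
time: 16.28
tool_pos: [641.1, 252.4, 9.9]
tcp_rot: [1.559, 1.558, -3.082]
contact_force: [0.8, 0.2, 5.8]
grip_width: 23.7
```

The opener is on the mat: vertical force went from −2 to +6 N at the pick-up height. Releasing and lifting.

Call:
carry_out(
  hand=50,
  rows=[
    [0, 0, 0, 0],
    [0, 0, 0, 0],
    [0, 0, 0, 0],
    [0, 0, 0, 0],
    [0, 0, 0, 0],
    [0, 0, 0, 0],
    [0, 0, 0, 0],
    [0, 0, 0, 0],
  ],
)

```text
time: 16.95
tool_pos: [641.1, 252.4, 9.9]
tcp_rot: [1.56, 1.557, -3.082]
contact_force: [0.9, -0.2, 0.7]
grip_width: 49.9
```

Call:
carry_out(
  rows=[
    [0, 0, 10, 0],
    [0, 0, 30, 0],
    [0, 0, 60, 0],
    [0, 0, 100, 0],
    [0, 0, 140, 0],
    [-40, 0, 170, 0],
    [-80, 0, 180, 0],
    [-120, 0, 180, 0],
    [-160, 10, 180, 0],
    [-200, 30, 180, 0],
    [-240, 50, 180, 0],
    [-280, 80, 180, 0],
    [-300, 110, 180, 0],
    [-320, 140, 180, 0],
    [-330, 170, 180, 0],
    [-330, 170, 180, 0],
    [-330, 170, 180, 0],
  ],
)

```text
time: 18.37
tool_pos: [309.9, 423.8, 190.6]
tcp_rot: [1.504, 1.558, -3.134]
contact_force: [0.5, 0.5, -0.3]
grip_width: 49.8
```

Run:
```python
from h import *
st()
A=capture("top"); cv2.imwrite("pics/end_top.png",A[:,:,::-1]); S=capture("side"); cv2.imwrite("pics/end_side.png",S[:,:,::-1])
# opener check: red handle blob in top picture, near the mat
h=cv2.cvtColor(A[190:290,200:262],cv2.COLOR_RGB2HSV); m=((h[...,0]<6)|(h[...,0]>174))&(h[...,1]>190)&(h[...,2]>120)
n,_,stt,ce=cv2.connectedComponentsWithStats(m.astype(np.uint8)); i=1+np.argmax(stt[1:,4]); print(stt[i],ce[i]+[200,190])
print("handle centre",atz("top",[ce[i]+[200,190]],30))
ys,xs=np.nonzero(_==i); print("rect",cv2.minAreaRect(np.c_[xs,ys].astype(np.float32)))
# bystanders & white lid: change against the first pictures
for n,im in(("top",A),("side",S)):
    d=cv2.absdiff(cv2.imread(f"pics/{n}0.png")[:,:,::-1],im).max(2)
    for k,(x,y,w,hh) in dict(top=dict(white=(405,205,65,60),pliers=(490,280,50,70),bangle=(260,320,35,32),pendant=(363,315,26,32),jar=(250,160,30,32),dish=(372,155,45,42),tin=(130,305,36,34)),side=dict(white=(312,275,55,60),pliers=(235,395,70,42))) [n].items():
        print(n,k,int((d[y:y+hh,x:x+w]>60).sum()))
# blue lid: blue pixels in side picture
h=cv2.cvtColor(S[185:265,315:375],cv2.COLOR_RGB2HSV); b=(abs(h[...,0].astype(int)-109)<8)&(h[...,1]>150)&(h[...,2]>80)
n,l,stt,ce=cv2.connectedComponentsWithStats(b.astype(np.uint8)); i=1+np.argmax(stt[1:,4]); ys,xs=np.nonzero(l==i); print("lid top px",(xs[ys.argmin()]+315,ys.min()+185),"bbox",stt[i]+[315,185,0,0,0])
```

```text
t 18.37 pos [309.9 423.8 190.6] f [ 0.51  0.48 -0.34] m [ 0.043  0.037 -0.017] w 49.8 q [ 0.79  0.38  1.57  0.01  1.2  -0.86]
toolx [-0.012 -0.    -1.   ] jaw deg 94.29
[ 27  33   9  28 207] [230.89855072 236.45410628]
handle centre [[623.90735187 250.69672706  30.        ]]
rect ((31.0, 46.5), (27.0, 8.0), 90.0)
top white 352
top pliers 0
top bangle 0
top pendant 0
top jar 0
top dish 0
top tin 0
side white 59
side pliers 0
lid top px (np.int64(348), np.int64(204)) bbox [348 204   1   1   1]
```

Run:
```python
from h import *
for n,(x,y,w,h) in dict(top=(405,205,65,60),side=(312,275,55,60)).items():
    a=cv2.imread(f"pics/{n}0.png")[y:y+h,x:x+w].astype(int);b=cv2.imread(f"pics/end_{n}.png")[y:y+h,x:x+w].astype(int)
    m=abs(a-b).max(2)>60; ys,xs=np.nonzero(m); print(n,"diff bbox",xs.min()+x,xs.max()+x,ys.min()+y,ys.max()+y,"mean before/after",a[m].mean(0).round(),b[m].mean(0).round())
    for t,i in(("before",a),("after",b)):
        wm=(i.min(2)>170); q=np.nonzero(wm); print(t,"white bbox",q[1].min()+x,q[1].max()+x,q[0].min()+y,q[0].max()+y,wm.sum())
for f in("side8.png",):
    pass
s=cv2.imread("pics/end_side.png").astype(int); r=s[190:250,335:372]; m=(r[...,0]>r[...,2]+60)&(r[...,0]>90); ys,xs=np.nonzero(m)
print("blue px:",[(y+190,xs[ys==y].min()+335,xs[ys==y].max()+335) for y in range(0,55,6) if (ys==y).any()])
```

```text
top diff bbox 405 436 232 263 mean before/after [ 82. 132. 201.] [ 53.  85. 128.]
before white bbox 418 465 214 260 1623
after white bbox 418 465 214 260 1635
side diff bbox 321 335 331 334 mean before/after [ 88. 152. 230.] [ 58.  95. 151.]
before white bbox 315 366 279 334 1041
after white bbox 315 366 279 334 1045
blue px: [(202, np.int64(346), np.int64(348)), (208, np.int64(349), np.int64(350)), (214, np.int64(352), np.int64(353)), (238, np.int64(345), np.int64(347))]
```

White case unchanged (only a shadow on its wooden foot), and the lid is still where I left it. Handing in.

```bash
python3 -c "
from plant import *
print(close_job())"
```

```text
the job is handed in; nothing more can be done
None
```

I picked up the opener, worked its blade under the blue lid's lip, pried the lid up and swung it back. I then laid the opener on its mat and handed the job in at about 18.5 s of the 72 s; no verdict came back.

**Slot entry:** the first two tries stopped on the brass ledge with 13–17 N along the blade. Raising the blade gently let it slip in. The slot lay a few millimetres higher than the camera fit said, and I first took the stop for the lip.

**Last checks:**
- **Blue lid:** it stands at about 1.6–1.7 rad by comparison with the camera model, slightly past a right angle. In the end picture the lid's edge is still on the same line.
- **Opener:** the handle's centre is at about (624, 251) mm, roughly 4 mm from the mat's centre. I set it down at the pick-up height; flatness comes from that, not a direct measurement.
- **White case:** its lid outline is unchanged. The only difference there is a shadow on its wooden foot, which first showed up as a change.
- **Bystanders:** pliers, bangle, pendant, jar, dish and tin show no change.
- **Not checked by eye:** the picture limit was used up, so I checked the final state from pixels only. One colour search for the lid found nothing useful; a second one found it.

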